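Open the safety cap of a thinner tin

TASK

On the paint-mixing bench, take the red safety cap off the grey thinner tin: press it down against its spring until it bottoms, turn it anticlockwise while it is held down so that it comes past its catch, and lift it off. Do not force the thin filler neck. Then set the cap down gently, handle up, on the floor of the steel tray, let go, and leave the other things on the bench where they are.

Things in the scene. Friction and masses are not known exactly. Their poses are not given: they have to be found in the camera images.
- tin: Grey rectangular thinner tin, white paper label, 110 (its x) x 90 (its y) x 100 mm high, clamped to the bench by two dark steel brackets at its +x and -x ends: it cannot move. Origin: centre of its underside, z up. On the centre of its top stands a steel collar (the filler neck), 68 mm outer diameter, 39 mm high.
- neck (a point): Centre of the collar's upper rim, on the tin's axis, 139 mm above the bench. The neck is thin: it is spoilt if the cap loads it with more than 32 N at any time (pressing, pulling, or twisting against the catch). The lugs of the cap must rise about 18 mm from the locked height to be clear of it.
- cap: Loose red safety cap, 55 to 115 g. Origin: centre of its underside, z up. White stem 39 mm in diameter, 0 to 36 mm above the origin, three lugs at its foot (0 to 5 mm) reaching 28.5 mm from the axis; red head 62 mm in diameter at 36 to 42 mm; handle bar on top. Starts locked in the collar, upright, concentric with the tin, its x along the tin's x, origin 121 mm above the bench.
- cap_head (a point): On the cap's axis at the top face of its red head, 42 mm above the cap's origin. Fingertips beside the bar and just above the head bear on it when pressing. A spring pushes the cap up with 5 N plus 0.3 N per mm pressed (10 N at most). It clears the catch 3 to 15 mm down (differs each start, not measured), and 2 mm lower meets a rigid seat: the force rises sharply; about 13 N in all is right.
- cap_bar (a point): Middle of the red handle bar, 53 mm above the cap's origin: bar 52 mm long along the cap's x, 12 mm thick, 23 mm high. Held down, the cap turns anticlockwise from above: past the catch at about 45 degrees, hard stop at about 75; 60 is right. Not pressed enough, it jams after 3 degrees. Turned and let up, the spring raises it 5 mm above its locked height; then it lifts straight off.
- tray: Square open steel tray with a dark rubber floor, 150 x 150 mm outside, 20 mm high, walls and floor 4 mm thick, fixed to the bench. Origin: centre of its underside, on the bench; z up.
- green_tin: Bystander: green tin with a black cap, same size as the grey one (110 x 90 x 100 mm, 134 mm with its cap), 1.2 kg, loose. Origin: centre of its underside.
- tape: Bystander: roll of blue masking tape lying flat, 88 mm in diameter, 24 mm high. Origin: centre of its underside.
- cup: Bystander: empty white mixing cup, 76 mm in diameter, 85 mm high. Origin: centre of its underside.
- sander: Bystander: blue hand sanding block, 132 x 67 x 34 mm. Origin: centre of its underside.
Mind the look-alikes: they are no part of the job. Several things have the shape of the tray; the one meant has the colours described above.

How it is judged:
By the outcome, as a careful person would: the job done as asked, in the order asked, and still so for the second after the job is handed in, with the robot touching nothing.
It also fails if it takes over 51 s, if anything falls off the work surface, if the arm or the gripper's body presses on something with over 40 N, if the wrist force passes 120 N, or if a joint passes its speed limit or range.

ROBOT

A 6-joint arm with a two-finger parallel gripper is mounted at the origin on the work surface. World frame = base frame: x ahead of the robot, y to its left, z up, the work surface at z = 0. Lengths are in m, angles in rad, forces in N, time in s.
With the tool pointing down it reaches from about 0.275 to 0.875 m from the base axis. Payload 12.5 kg.
Tool frame: the origin (TCP) lies at the very end of the fingers, on their centre line; the grasp point (between the pads) lies 19 mm behind it (robot.grip_point_offset is the distance from the TCP to the grasp point, in m); z points along the fingers, y is the direction in which the jaws open and shut (so a half turn about z gives the same grasp; the last joint's range is limited). The gripper opens to 85 mm and grips with 20 to 120 N. Pads are 22 mm wide; open, the fingers measure 114 mm over their backs; the gripper's body (76 mm by 85 mm) begins 54 mm behind the grasp point. The pads swing forward as they close: fully open they stand 13 mm farther back than shut.
Start: joints at [1.079, 0.351, 1.652, -0, 1.139, -0.085], TCP at [0.218, 0.505, 0.231] pointing down, gripper open.
Joint ranges: [-2.75, 2.75], [-0.79, 2.1], [0.01, 2.65], [-1.57, 4.71], [0.07, 3.14], [-2.87, 2.87]. Speed limits (rad/s): [2.22, 2.22, 2.79, 3.14, 3.14, 3.14].

INTERFACE

Orientations are given as a unit quaternion [x, y, z, w].
In Python, from cell import robot, imaging gives the robot as it stands. The module is installed in compiled form; this text tells all that it offers.
- The arm moves only by the tool jog_arm, never from a script. Its argument "moves" is a list that holds one entry, the list of rows, each a list of 7 numbers: the turn, a rotation vector about the world's x, y, z in rad, then the shift along the world's x, y, z in cm, then the gripper's target within -1 to 1 (shut at 1, half-way at 0, fully open at -1). A call has 1 to 20 rows; each row shifts and turns the pose as measured when the row begins; what a row does not reach is not made up. A row lasts 1/8 s, in which the tool goes at most 62.5 mm and 10.7 degrees, less where a joint would pass 70% of its speed; a pose out of reach is approached as far as the arm can. A call is refused whole if a number of a shift passes 6.25 or a number of a turn 0.188, either way. A call with a gripper value outside its range is refused whole. The fingers move at their own pace and stop on an object; "newtons" is the grip in N (left out, the last holds). Time passes only in rows, so rows that do not move let the fingers close. It gives the time, the measured TCP pose, the force and the opening at its end, in the units of the state.
- robot.sense(): the state, without advancing time (a new reading comes with each control period).
- imaging.snapshot(name): name is "scene" or "top"; returns a dict with "frame" (400x640x3 uint8, blue, green, red), "fovy" (degrees; the focal length in pixels is half the picture's height over the tangent of half this angle, whatever the lens; pixels are square), "cx", "cy" (the principal point, pixels), "extrinsics" (4x4, takes a point from world to camera coordinates). Camera axes: x right, y down, z forward; pixel columns grow to the right and rows downward; lengths in m; the calibration is good to about 2 mm. A picture is of the moment at which its call begins. There is no depth.
- robot.hand_in(): hands the job in, once; it reports no verdict.
The state is a dict: "time": time; "qpos": joint angles; "joint_vel": joint speeds; "effort": joint torques, N m; "tool_pos": TCP position; "tcp_rot": TCP orientation; "ft_force": force on the tool from outside, world axes, zero at the start; "ft_torque": the same for the moment, N m; "width": finger opening in m.
Only numpy, scipy, OpenCV 4.12 (cv2) and the standard library are available. Lean on these libraries where they do the work, as an engineer would, in place of code of your own. Each camera call takes 0.05 s, during which the arm holds its last target. There are 200 camera calls.

## Working session

There is one attempt and no reset: what is moved stays moved. The work goes in short steps, Python scripts to look and compute and a tool call to move; the robot and the scene stay as the last step left them, time stands still between calls to the robot, and variables do not carry over. Pictures are saved under pics/ and viewed, about 8 in all and at most 12, crops included, and the job is handed in when it is done.

Besides the shell and the picture viewer there is one more tool, called after "Call:" by a JSON object that holds its "method" and its "body", one argument or row to a line. jog_arm: Moves the arm, as the interface text tells. Its arguments: {"type":"object","properties":{"moves":{"type":"array"},"newtons":{"type":"number"}},"required":["moves"]}

```bash
mkdir -p pics
cat > h.py <<'E'
import numpy as np, cv2
from cell import robot, imaging
def snap(n):
    s=imaging.snapshot(n); f=200/np.tan(np.radians(s['fovy'])/2)
    s['K']=np.array([[f,0,s['cx']],[0,f,s['cy']],[0,0,1]]); s['E']=np.array(s['extrinsics']); s['frame']=np.ascontiguousarray(s['frame']); return s
def ray(s,u,v,z):
    R,t=s['E'][:3,:3],s['E'][:3,3]; c=-R.T@t
    d=R.T@np.linalg.inv(s['K'])@[u,v,1]; return c+d*(z-c[2])/d[2]
def proj(s,p):
    q=s['K']@(s['E'][:3,:3]@np.array(p)+s['E'][:3,3]); return q[:2]/q[2]
def st():
    s=robot.sense(); print({k:np.round(s[k],3).tolist() for k in s})
E
python3 - <<'E'
from h import *
st()
for n in('top','scene'):
    s=snap(n); cv2.imwrite(f'pics/{n}0.png',s['frame']); print(n,s['fovy'],s['cx'],s['cy'],np.round(s['E'],3).tolist())
E
```

```text
{'time': 0.0, 'qpos': [1.079, 0.351, 1.652, -0.0, 1.139, -0.085], 'joint_vel': [0.0, -0.001, -0.0, 0.0, -0.001, 0.001], 'effort': [0.001, -50.611, -29.14, -0.0, 0.005, 0.0], 'tool_pos': [0.217, 0.505, 0.231], 'tcp_rot': [0.202, 0.979, -0.001, -0.0], 'ft_force': [-0.675, 0.451, 0.321], 'ft_torque': [0.006, -0.02, 0.018], 'width': 0.085}
top 51.89140498297794 322.46459715674547 195.64841727062537 [[0.016, -1.0, 0.016, -0.045], [-0.985, -0.018, -0.173, 0.517], [0.173, -0.013, -0.985, 1.267], [0.0, 0.0, 0.0, 1.0]]
scene 56.034758120652775 319.2524182802243 201.3286905706986 [[-0.549, 0.836, 0.001, 0.315], [0.703, 0.463, -0.54, -0.261], [-0.452, -0.296, -0.841, 1.369], [0.0, 0.0, 0.0, 1.0]]
```

View pics/top0.png

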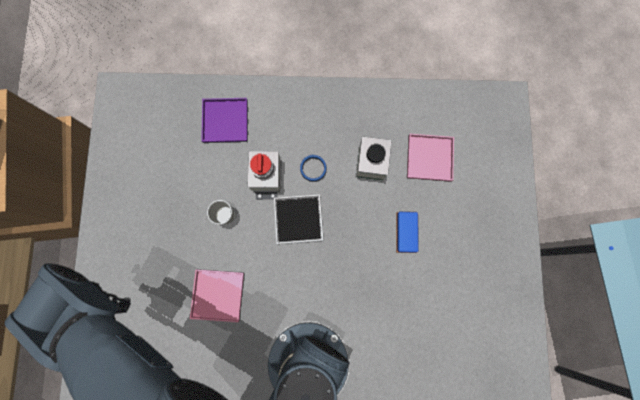

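View pics/scene0.png

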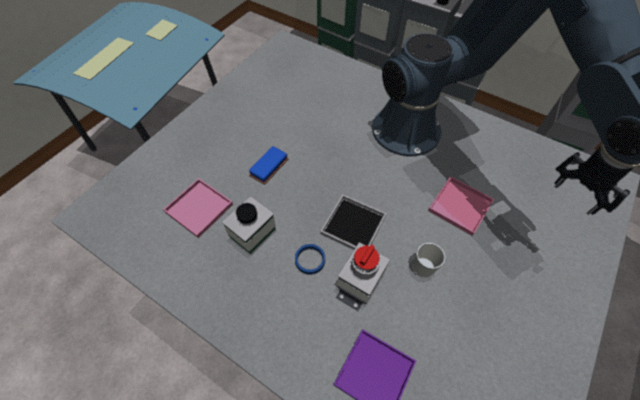

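The top view shows the grey tin with its red cap at (262,165) and the green tin with its black cap at (375,157). Four things have the tray's shape: steel with a dark floor (299,219), purple (225,120), pink (430,158) and pink (218,295). Only the one at (299,219) has steel walls and a dark floor, so it is the tray. I'll confirm it in a crop and measure.

```bash
cat > m.py <<'E'
from h import *
def red(s):
    b,g,r=[s['frame'][...,i].astype(int) for i in range(3)]
    m=((r>90)&(r-g>60)&(r-b>60)).astype(np.uint8); return m
def largest(m):
    c=max(cv2.findContours(m,cv2.RETR_EXTERNAL,cv2.CHAIN_APPROX_NONE)[0],key=cv2.contourArea); return c
E
python3 - <<'E'
from m import *
S={n:snap(n) for n in('top','scene')}
for n,s in S.items():
    m=red(s); c=largest(m); e=cv2.fitEllipse(c); print(n,'red',cv2.contourArea(c),np.round(e[0],1),np.round(e[1],1),ray(s,*e[0],.163).round(4))
    # tray: dark floor
    g=s['frame'].max(2); d=(g<60).astype(np.uint8); x,y=(299,219) if n=='top' else (353,222)
    k=np.zeros_like(d); w=38; k[y-w:y+w,x-w:x+w]=1
    c=largest(d*k); r=cv2.minAreaRect(c); print(' floor',np.round(r[0],1),r[1:],ray(s,*r[0],.004).round(4))
    P=np.array([ray(s,*p,.004)[:2] for p in cv2.boxPoints(r)]); print(P.round(3).tolist())
    P=np.array([ray(s,*p,.004)[:2] for p in c[:,0]]); r=cv2.minAreaRect((P*1000).astype(np.float32)); print(' world',r)
s=S['top'];f=s['frame']
a=cv2.resize(f[130:250,225:335],None,fx=4,fy=4,interpolation=cv2.INTER_CUBIC)
b=cv2.resize(S['scene']['frame'][230:310,325:405],(480,480),interpolation=cv2.INTER_CUBIC)
a=a[:480]; cv2.imwrite('pics/c1.png',np.hstack([a[:, :320+0] if 0 else cv2.resize(a,(320,349)) , cv2.resize(b,(349,349))]))
E
```

```text
top red 316.0 [260.1 163.6] [20.  20.3] [0.5893 0.1498 0.163 ]
 floor [297.9 219.2] ((40.3420295715332, 41.22285842895508), 86.633544921875) [0.446 0.042 0.004]
[[0.507, 0.115], [0.518, -0.02], [0.386, -0.03], [0.376, 0.103]]
 world ((447.2817077636719, 42.24393844604492), (132.38064575195312, 133.6624755859375), 5.3199286460876465)
scene red 443.0 [366.4 256.9] [23.4 24.3] [0.5919 0.15   0.163 ]
 floor [353.5 222.5] ((44.274147033691406, 39.80200958251953), 26.56505012512207) [0.4416 0.0392 0.004 ]
[[0.513, -0.02], [0.373, -0.042], [0.368, 0.099], [0.505, 0.113]]
 world ((439.7587890625, 39.140140533447266), (135.7249298095703, 134.54476928710938), 5.822962284088135)
```

View pics/c1.png

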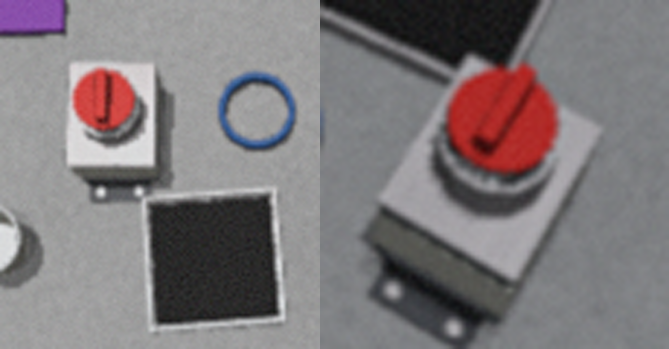

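The crop shows the steel tray with a dark floor beside the clamped grey tin. The red cap's bar runs along the tin's x axis, close to world x. Next I'll get the tin's yaw and a cleaner centre from the tin's top face.

Run:
```python
from m import *
for n,(x0,x1,y0,y1) in {'top':(240,290,140,206),'scene':(325,405,230,310)}.items():
    s=snap(n); f=s['frame']; hsv=cv2.cvtColor(f,cv2.COLOR_BGR2HSV)
    g=cv2.cvtColor(f,cv2.COLOR_BGR2GRAY)
    print(n,'bench',g[y1+3,x0],'tin',g[y0+45,x0+15]) 
    m=np.zeros_like(g); m[y0:y1,x0:x1]=((g>150)&(hsv[...,1]<50))[y0:y1,x0:x1]
    m=cv2.morphologyEx(m|red(s)*(np.arange(400)[:,None]>0),cv2.MORPH_OPEN,np.ones((2,2),np.uint8))
    mm=np.zeros_like(m); mm[y0:y1,x0:x1]=m[y0:y1,x0:x1]
    c=largest(mm); P=np.array([ray(s,*p,.1)[:2]*1000 for p in c[:,0]],np.float32)
    print(' tin top',cv2.minAreaRect(P))
    # bar: dark faces inside red blob
    r=red(s); c=largest(r); e=cv2.fitEllipse(c)
    hull=cv2.convexHull(c); k=cv2.drawContours(np.zeros_like(g),[hull],-1,1,-1)
    k=cv2.erode(k,np.ones((3,3))) if n=='top' else k
    R=f[...,2].astype(int); ys,xs=np.where(k>0); v=R[ys,xs]; med=np.median(v)
    q=v<med-35; W=np.array([ray(s,x,y,.17)[:2]*1000 for x,y in zip(xs[q],ys[q])])
    if len(W)>5:
        C=np.cov(W.T); w,V=np.linalg.eigh(C); d=V[:,1]; print(' bar dark',len(W),W.mean(0).round(1),np.degrees(np.arctan2(d[1],d[0])).round(1),w.round(1))
```

```text
top bench 156 tin 216
 tin top ((577.3519287109375, 143.3741455078125), (203.04058837890625, 149.3506622314453), 1.6984795331954956)
 bar dark 56 [585.6 145. ] 175.3 [ 10.1 282.1]
scene bench 132 tin 162
 tin top ((586.3480834960938, 153.58912658691406), (120.81832122802734, 89.16327667236328), 0.550458550453186)
 bar dark 80 [602.8 151.2] -177.5 [147.  370.3]
```

Run:
```python
from m import *
for n,(x0,x1,y0,y1),t in (('top',(240,290,140,206),190),('scene',(325,405,230,310),150)):
    s=snap(n); f=s['frame']; hsv=cv2.cvtColor(f,cv2.COLOR_BGR2HSV); g=cv2.cvtColor(f,cv2.COLOR_BGR2GRAY)
    mm=np.zeros_like(g); mm[y0:y1,x0:x1]=((g>t)&(hsv[...,1]<40))[y0:y1,x0:x1]
    if n=='top': print('rows',[(y,)+tuple(np.where(mm[y])[0][[0,-1]]) for y in range(y0,y1,4) if mm[y].sum()>3])
    c=np.vstack(cv2.findContours(mm,cv2.RETR_EXTERNAL,cv2.CHAIN_APPROX_NONE)[0]); P=np.array([ray(s,*p,.1)[:2]*1000 for p in c[:,0]],np.float32)
    print(n,'tin top',cv2.minAreaRect(P))
    # head circle: red contour points -> plane .163
    c=largest(red(s)); P=np.array([ray(s,*p,.163)[:2]*1000 for p in c[:,0]])
    print(cv2.minEnclosingCircle(P.astype(np.float32)), P.min(0),P.max(0))
    o=np.degrees
    for yaw in (0,):
        print('proj head circle centre check',proj(s,[.59,.149,.163]).round(1))
    vis=cv2.resize(f[y0:y1,x0:x1],None,fx=6,fy=6,interpolation=cv2.INTER_NEAREST); cv2.imwrite(f'pics/t_{n}.png',vis)
```

```text
rows [(152, np.int64(249), np.int64(277)), (156, np.int64(249), np.int64(277)), (160, np.int64(249), np.int64(277)), (164, np.int64(249), np.int64(277)), (168, np.int64(249), np.int64(277)), (172, np.int64(248), np.int64(277)), (176, np.int64(248), np.int64(277)), (180, np.int64(248), np.int64(277)), (184, np.int64(248), np.int64(277)), (196, np.int64(259), np.int64(273))]
top tin top ((563.2244873046875, 143.62916564941406), (177.36239624023438, 108.3000259399414), 14.051190376281738)
((589.8876953125, 150.08090209960938), 31.935489654541016) [558.12419296 120.37306345] [621.59790297 179.67717911]
proj head circle centre check [260.4 163.4]
scene tin top ((614.5195922851562, 150.36285400390625), (154.62803649902344, 89.4151611328125), 1.199385404586792)
((589.703369140625, 149.42906188964844), 33.780426025390625) [556.11638665 119.38925877] [623.47554089 180.19815036]
proj head circle centre check [366.4 256.1]
```

Call:
{"method": "jog_arm", "body": {
  "moves": [
    [[0, 0, 0.035, 3.1, -2.95, 0, -1], [0, 0, 0.035, 3.1, -2.95, 0, -1], [0, 0, 0.035, 3.1, -2.95, 0, -1], [0, 0, 0.035, 3.1, -2.95, 0, -1], [0, 0, 0.035, 3.1, -2.95, 0, -1], [0, 0, 0.035, 3.1, -2.95, 0, -1], [0, 0, 0.035, 3.1, -2.95, 0, -1], [0, 0, 0.035, 3.1, -2.95, 0, -1], [0, 0, 0.035, 3.1, -2.95, 0, -1], [0, 0, 0.035, 3.1, -2.95, 0, -1], [0, 0, 0.035, 3.1, -2.95, 0, -1], [0, 0, 0.035, 3.1, -2.95, 0, -1]]
  ],
  "newtons": 20
}}

```text
time: 1.9
tool_pos: [0.5987, 0.1402, 0.2318]
tcp_rot: [-0.016, 1.0, 0.001, 0.001]
ft_force: [-0.2, 0.5, 0.3]
width: 0.0851
```

Call:
{"method": "jog_arm", "body": {
  "moves": [
    [[0, 0, -0.022, -0.85, 0.95, 0, -1], [0, 0, 0, 0, 0, 0, -1]]
  ]
}}

```text
time: 2.15
tool_pos: [0.5911, 0.1481, 0.2312]
tcp_rot: [-0.003, 1.0, 0.001, 0.0]
ft_force: [-0.2, 0.7, -0.3]
width: 0.0853
```

Run:
```python
from m import *
st()
a=snap('top')['frame'][125:225,220:320]; s=snap('scene'); b=s['frame'][200:300,315:415]
cv2.imwrite('pics/c2.png',np.hstack([cv2.resize(q,(400,400),interpolation=cv2.INTER_CUBIC) for q in(a,b)]))
p=robot.sense()['tool_pos']; print(proj(s,p),proj(s,[.59,.1497,.186]))
```

```text
{'time': 2.15, 'qpos': [0.168, 0.458, 1.491, 0.001, 1.191, -1.409], 'joint_vel': [-0.029, 0.014, -0.024, -0.008, -0.003, -0.023], 'effort': [-0.412, -57.406, -29.959, 0.03, -0.012, 0.249], 'tool_pos': [0.591, 0.148, 0.231], 'tcp_rot': [-0.003, 1.0, 0.001, 0.0], 'ft_force': [-0.239, 0.685, -0.328], 'ft_torque': [0.039, 0.033, -0.005], 'width': 0.085}
[368.87435687 243.89085254] [367.69755171 252.22544509]
```

View pics/c2.png

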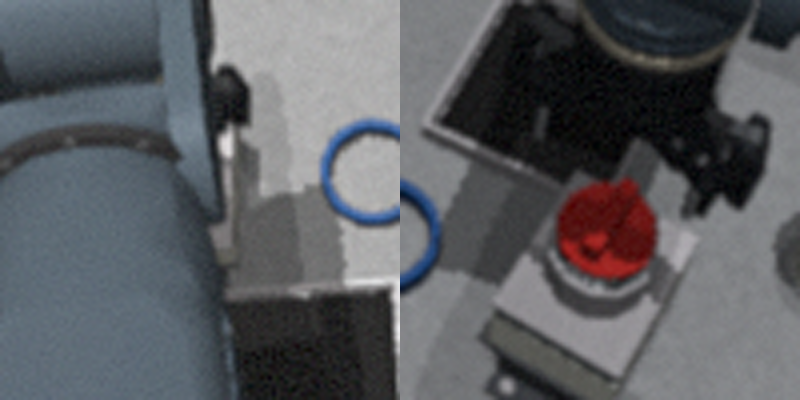

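Call:
{"method": "jog_arm", "body": {
  "moves": [
    [[0, 0, 0, -0.05, 0.08, 0, 0.4], [0, 0, 0, -0.05, 0.08, 0, 0.4], [0, 0, 0, 0, 0, 0, 0.4], [0, 0, 0, 0, 0, -2.0, 0.4], [0, 0, 0, 0, 0, -2.0, 0.4], [0, 0, 0, 0, 0, -1.5, 0.4], [0, 0, 0, 0, 0, -0.4, 0.4], [0, 0, 0, 0, 0, 0, 0.4]]
  ]
}}

```text
time: 3.25
tool_pos: [0.5901, 0.1511, 0.172]
tcp_rot: [-0.005, 1.0, 0.001, 0.002]
ft_force: [0.3, 0.3, 1.7]
width: 0.0257
```

Call:
{"method": "jog_arm", "body": {
  "moves": [
    [[0, 0, 0, 0, -0.14, -0.35, 0.4], [0, 0, 0, 0, 0, -0.25, 0.4], [0, 0, 0, 0, 0, 0, 0.4]]
  ]
}}

```text
time: 3.62
tool_pos: [0.5908, 0.1496, 0.1668]
tcp_rot: [-0.005, 1.0, 0.001, 0.003]
ft_force: [0.1, 0.8, -0.8]
width: 0.0255
```

Now close gently on the bar.

Call:
{"method": "jog_arm", "body": {
  "moves": [
    [[0, 0, 0, 0, 0, -0.1, 0.6], [0, 0, 0, 0, 0, 0, 0.8], [0, 0, 0, 0, 0, 0, 1], [0, 0, 0, 0, 0, 0, 1]]
  ],
  "newtons": 20
}}

```text
time: 4.12
tool_pos: [0.5908, 0.1498, 0.166]
tcp_rot: [-0.005, 1.0, 0.001, 0.003]
ft_force: [0.1, 0.2, -0.5]
width: 0.0113
```

Call:
{"method": "jog_arm", "body": {
  "moves": [
    [[0, 0, 0, 0, 0, -0.1, 1], [0, 0, 0, 0, 0, -0.1, 1], [0, 0, 0, 0, 0, -0.1, 1], [0, 0, 0, 0, 0, 0, 1]]
  ],
  "newtons": 25
}}

```text
time: 4.62
tool_pos: [0.591, 0.1498, 0.164]
tcp_rot: [-0.005, 1.0, 0.001, 0.003]
ft_force: [-3.0, -0.5, 4.1]
width: 0.0117
```

Call:
{"method": "jog_arm", "body": {
  "moves": [
    [[0, 0, 0, 0, 0, -0.1, 1], [0, 0, 0, 0, 0, -0.1, 1], [0, 0, 0, 0, 0, -0.1, 1]]
  ]
}}

```text
time: 5.0
tool_pos: [0.591, 0.1498, 0.1613]
tcp_rot: [-0.005, 1.0, 0.001, 0.003]
ft_force: [-1.4, -0.0, 4.9]
width: 0.0114
```

Call:
{"method": "jog_arm", "body": {
  "moves": [
    [[0, 0, 0, 0, 0, -0.1, 1], [0, 0, 0, 0, 0, -0.1, 1]]
  ]
}}

```text
time: 5.25
tool_pos: [0.5912, 0.1499, 0.1605]
tcp_rot: [-0.005, 1.0, 0.001, 0.004]
ft_force: [-7.6, -0.6, 18.5]
width: 0.0114
```

Call:
{"method": "jog_arm", "body": {
  "moves": [
    [[0, 0, 0, -0.03, 0, 0, 1]]
  ]
}}

```text
time: 5.38
tool_pos: [0.591, 0.1499, 0.1609]
tcp_rot: [-0.005, 1.0, 0.001, 0.004]
ft_force: [-1.0, -2.1, 6.1]
width: 0.0115
```

Call:
{"method": "jog_arm", "body": {
  "moves": [
    [[0, 0, 0, 0, 0, -0.06, 1]]
  ]
}}

```text
time: 5.5
tool_pos: [0.591, 0.1499, 0.1606]
tcp_rot: [-0.005, 1.0, 0.001, 0.004]
ft_force: [-1.6, -0.2, 6.3]
width: 0.0117
```

```bash
python3 -c "
from h import *
st()"
```

```text
{'time': 5.5, 'qpos': [0.172, 0.53, 1.563, 0.001, 1.04, -1.409], 'joint_vel': [-0.001, 0.004, 0.002, -0.001, -0.009, -0.001], 'effort': [-0.07, -56.107, -26.832, 0.024, -0.714, -0.015], 'tool_pos': [0.591, 0.15, 0.161], 'tcp_rot': [-0.005, 1.0, 0.001, 0.004], 'ft_force': [-1.63, -0.155, 6.294], 'ft_torque': [-0.144, 0.509, -0.025], 'width': 0.012}
```

Call:
{"method": "jog_arm", "body": {
  "moves": [
    [[0, 0, 0, 0, 0, -0.06, 1]]
  ]
}}

```text
time: 5.62
tool_pos: [0.5911, 0.1499, 0.1605]
tcp_rot: [-0.005, 1.0, 0.001, 0.004]
ft_force: [-4.3, -0.5, 10.6]
width: 0.0117
```

Call:
{"method": "jog_arm", "body": {
  "moves": [
    [[0, 0, 0.04, -0.02, 0, -0.07, 1], [0, 0, 0.04, -0.02, 0, -0.06, 1]]
  ]
}}

```text
time: 5.88
tool_pos: [0.5912, 0.15, 0.1605]
tcp_rot: [-0.046, 0.999, 0.002, 0.005]
ft_force: [-2.8, 0.3, 7.6]
width: 0.0112
```

```bash
python3 -c "
from h import *
st()"
```

```text
{'time': 5.875, 'qpos': [0.171, 0.53, 1.564, 0.002, 1.038, -1.492], 'joint_vel': [-0.001, -0.002, 0.004, 0.005, -0.006, -0.327], 'effort': [-0.206, -54.425, -25.898, -0.046, -0.746, 0.495], 'tool_pos': [0.591, 0.15, 0.16], 'tcp_rot': [-0.046, 0.999, 0.002, 0.005], 'ft_force': [-2.835, 0.281, 7.56], 'ft_torque': [-0.118, 0.547, -0.051], 'width': 0.011}
```

Call:
{"method": "jog_arm", "body": {
  "moves": [
    [[0, 0, 0.05, -0.02, 0, -0.08, 1], [0, 0, 0.05, -0.02, 0, -0.07, 1], [0, 0, 0.05, -0.02, 0, -0.07, 1]]
  ]
}}

```text
time: 6.25
tool_pos: [0.5915, 0.1503, 0.1605]
tcp_rot: [-0.123, 0.992, 0.002, 0.006]
ft_force: [-2.7, 0.5, 9.2]
width: 0.0115
```

```bash
python3 -c "
from h import *
st()"
```

```text
{'time': 6.25, 'qpos': [0.171, 0.529, 1.565, 0.004, 1.035, -1.648], 'joint_vel': [-0.002, -0.003, 0.002, 0.006, -0.006, -0.415], 'effort': [-0.386, -53.709, -25.746, -0.103, -0.932, 0.615], 'tool_pos': [0.591, 0.15, 0.161], 'tcp_rot': [-0.123, 0.992, 0.002, 0.006], 'ft_force': [-2.741, 0.507, 9.222], 'ft_torque': [-0.118, 0.663, -0.055], 'width': 0.012}
```

Call:
{"method": "jog_arm", "body": {
  "moves": [
    [[0, 0.003, 0.06, -0.04, -0.01, -0.08, 1], [0, 0.003, 0.06, -0.04, -0.01, -0.08, 1], [0, 0.003, 0.06, -0.04, -0.01, -0.07, 1], [0, 0.003, 0.06, -0.04, -0.01, -0.07, 1]]
  ]
}}

```text
time: 6.75
tool_pos: [0.5915, 0.1503, 0.1606]
tcp_rot: [-0.244, 0.97, 0.004, 0.003]
ft_force: [-1.5, -0.7, 8.8]
width: 0.011
```

```bash
python3 -c "
from h import *
st()"
```

```text
{'time': 6.75, 'qpos': [0.169, 0.533, 1.559, 0.009, 1.045, -1.9], 'joint_vel': [-0.004, 0.01, -0.013, 0.007, 0.022, -0.501], 'effort': [0.024, -54.372, -25.399, 0.072, -0.559, 0.771], 'tool_pos': [0.591, 0.15, 0.161], 'tcp_rot': [-0.244, 0.97, 0.004, 0.003], 'ft_force': [-1.506, -0.671, 8.835], 'ft_torque': [-0.146, 0.327, -0.047], 'width': 0.011}
```

Call:
{"method": "jog_arm", "body": {
  "moves": [
    [[0, 0.002, 0.06, -0.04, 0, -0.09, 1], [0, 0.002, 0.06, -0.04, 0, -0.09, 1], [0, 0.002, 0.06, -0.04, 0, -0.09, 1], [0, 0.002, 0.06, -0.04, 0, -0.09, 1]]
  ]
}}

```text
time: 7.25
tool_pos: [0.592, 0.1502, 0.1605]
tcp_rot: [-0.362, 0.932, 0.004, 0.002]
ft_force: [-2.0, -1.4, 9.9]
width: 0.0112
```

```bash
python3 -c "
from h import *
st()"
```

```text
{'time': 7.25, 'qpos': [0.168, 0.535, 1.555, 0.011, 1.051, -2.15], 'joint_vel': [-0.003, 0.004, -0.008, 0.001, 0.01, -0.495], 'effort': [0.322, -53.593, -25.104, 0.213, -0.62, 0.753], 'tool_pos': [0.592, 0.15, 0.161], 'tcp_rot': [-0.362, 0.932, 0.004, 0.002], 'ft_force': [-2.039, -1.362, 9.902], 'ft_torque': [-0.285, 0.348, -0.081], 'width': 0.011}
```

Call:
{"method": "jog_arm", "body": {
  "moves": [
    [[0, 0.002, 0.06, -0.05, 0.01, -0.09, 1], [0, 0.002, 0.06, -0.05, 0.01, -0.09, 1], [0, 0.002, 0.06, -0.05, 0.01, -0.09, 1], [0, 0, 0.06, -0.05, 0.01, -0.09, 1], [0, 0, 0.04, -0.05, 0.01, -0.08, 1]]
  ]
}}

```text
time: 7.88
tool_pos: [0.5926, 0.1503, 0.1606]
tcp_rot: [-0.493, 0.87, 0.004, 0.002]
ft_force: [-0.9, -1.3, 8.8]
width: 0.0113
```

```bash
python3 -c "
from h import *
st()"
```

```text
{'time': 7.875, 'qpos': [0.169, 0.536, 1.553, 0.01, 1.051, -2.439], 'joint_vel': [0.002, -0.004, 0.005, -0.004, -0.013, -0.322], 'effort': [0.444, -54.346, -25.505, 0.26, -0.497, 0.357], 'tool_pos': [0.593, 0.15, 0.161], 'tcp_rot': [-0.493, 0.87, 0.004, 0.002], 'ft_force': [-0.892, -1.309, 8.779], 'ft_torque': [-0.304, 0.322, -0.046], 'width': 0.011}
```

Call:
{"method": "jog_arm", "body": {
  "moves": [
    [[0, 0, 0, 0, 0, 0.05, 1], [0, 0, 0, 0, 0, 0.1, 1], [0, 0, 0, 0, 0, 0.15, 1], [0, 0, 0, 0, 0, 0.2, 1], [0, 0, 0, 0, 0, 0.2, 1]]
  ]
}}

```text
time: 8.5
tool_pos: [0.5927, 0.1502, 0.1683]
tcp_rot: [-0.494, 0.87, 0.004, 0.002]
ft_force: [-1.8, -0.9, 3.4]
width: 0.0112
```

```bash
python3 -c "
from h import *
st()"
```

```text
{'time': 8.5, 'qpos': [0.168, 0.527, 1.547, 0.009, 1.066, -2.439], 'joint_vel': [-0.001, -0.018, -0.013, 0.0, 0.034, -0.001], 'effort': [-0.126, -57.168, -27.398, 0.014, -0.516, -0.007], 'tool_pos': [0.593, 0.15, 0.168], 'tcp_rot': [-0.494, 0.87, 0.004, 0.002], 'ft_force': [-1.784, -0.927, 3.424], 'ft_torque': [-0.062, 0.334, 0.005], 'width': 0.011}
```

Call:
{"method": "jog_arm", "body": {
  "moves": [
    [[0, 0, 0, 0, 0, 0.2, 1], [0, 0, 0, 0, 0, 0.2, 1], [0, 0, 0, 0, 0, 0.2, 1], [0, 0, 0, 0, 0, 0.2, 1]]
  ],
  "newtons": 35
}}

```text
time: 9.0
tool_pos: [0.5925, 0.1501, 0.1758]
tcp_rot: [-0.494, 0.87, 0.004, 0.002]
ft_force: [-0.3, 0.2, -0.5]
width: 0.0111
```

Call:
{"method": "jog_arm", "body": {
  "moves": [
    [[0, 0, 0, 0, 0, 0.3, 1], [0, 0, 0, 0, 0, 0.4, 1], [0, 0, 0, 0, 0, 0.6, 1], [0, 0, 0, 0, 0, 1.0, 1], [0, 0, 0, 0, 0, 1.5, 1], [0, 0, 0, 0, 0, 1.5, 1], [0, 0, 0, 0, 0, 1.0, 1], [0, 0, 0, 0, 0, 0, 1]]
  ]
}}

```text
time: 10.0
tool_pos: [0.593, 0.1501, 0.2447]
tcp_rot: [-0.493, 0.87, 0.003, 0.003]
ft_force: [0.1, -0.3, -0.5]
width: 0.0111
```

Run:
```python
from m import *
st()
s=snap('scene'); b=s['frame'][150:310,290:450]
cv2.imwrite('pics/c3.png',cv2.resize(b,(560,560),interpolation=cv2.INTER_CUBIC))
```

```text
{'time': 10.0, 'qpos': [0.168, 0.449, 1.472, 0.009, 1.217, -2.438], 'joint_vel': [0.001, 0.006, 0.01, 0.001, 0.001, -0.0], 'effort': [0.013, -58.785, -31.324, 0.027, 0.149, 0.002], 'tool_pos': [0.593, 0.15, 0.245], 'tcp_rot': [-0.493, 0.87, 0.003, 0.003], 'ft_force': [0.105, -0.302, -0.478], 'ft_torque': [-0.029, 0.044, -0.013], 'width': 0.011}
```

View pics/c3.png

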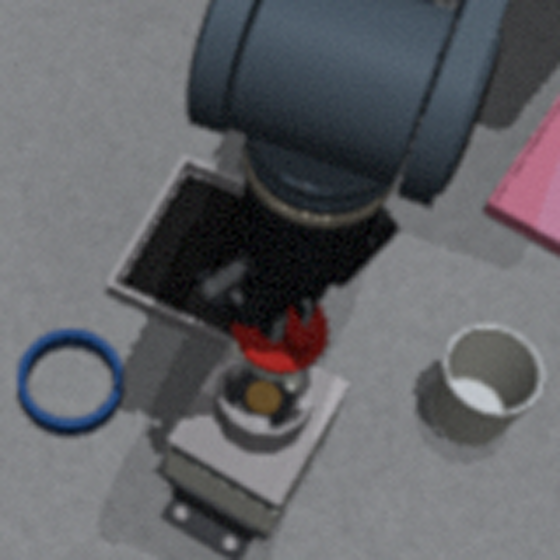

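The collar is empty at about (263,395) in the crop, and the red cap hangs in the gripper. Next I'll carry it over the steel tray.

Call:
{"method": "jog_arm", "body": {
  "moves": [
    [[0, 0, 0, -1, -0.7, 0, 1], [0, 0, 0, -2, -1.45, 0, 1], [0, 0, 0, -2.5, -1.8, 0, 1], [0, 0, 0, -2.5, -1.8, 0, 1], [0, 0, 0, -2.5, -1.8, 0, 1], [0, 0, 0, -2, -1.45, 0, 1], [0, 0, 0, -1.5, -1.1, 0, 1], [0, 0, 0, -0.5, -0.4, 0, 1], [0, 0, 0, 0, 0, 0, 1]]
  ]
}}

```text
time: 11.18
tool_pos: [0.4363, 0.0399, 0.2393]
tcp_rot: [-0.493, 0.87, 0.005, -0.001]
ft_force: [1.0, 0.8, -1.0]
width: 0.0112
```

Call:
{"method": "jog_arm", "body": {
  "moves": [
    [[0, 0, 0, 0.3, 0, -1.0, 1], [0, 0, 0, 0.3, 0, -2.0, 1], [0, 0, 0, 0, 0, -2.5, 1], [0, 0, 0, 0, 0, -2.5, 1], [0, 0, 0, 0, 0, -2.5, 1], [0, 0, 0, 0, 0, -2.5, 1], [0, 0, 0, 0, 0, -1.8, 1], [0, 0, 0, 0, 0, -1.0, 1], [0, 0, 0, 0, 0, -0.3, 1], [0, 0, 0, 0, 0, 0, 1]]
  ]
}}

```text
time: 12.42
tool_pos: [0.4452, 0.0425, 0.0676]
tcp_rot: [-0.495, 0.869, 0.005, -0.002]
ft_force: [0.1, 0.5, -0.9]
width: 0.0109
```

Run:
```python
from m import *
st()
s=snap('scene'); b=s['frame'][150:310,290:450]
cv2.imwrite('pics/c4.png',cv2.resize(b,(560,560),interpolation=cv2.INTER_CUBIC))
```

```text
{'time': 12.425, 'qpos': [-0.014, 0.436, 2.033, 0.012, 0.681, -2.629], 'joint_vel': [0.002, -0.001, -0.006, -0.001, -0.002, 0.002], 'effort': [0.001, -44.255, -18.293, 0.018, -0.038, -0.001], 'tool_pos': [0.445, 0.043, 0.068], 'tcp_rot': [-0.495, 0.869, 0.005, -0.002], 'ft_force': [0.062, 0.485, -0.872], 'ft_torque': [0.008, -0.015, -0.061], 'width': 0.011}
```

View pics/c4.png

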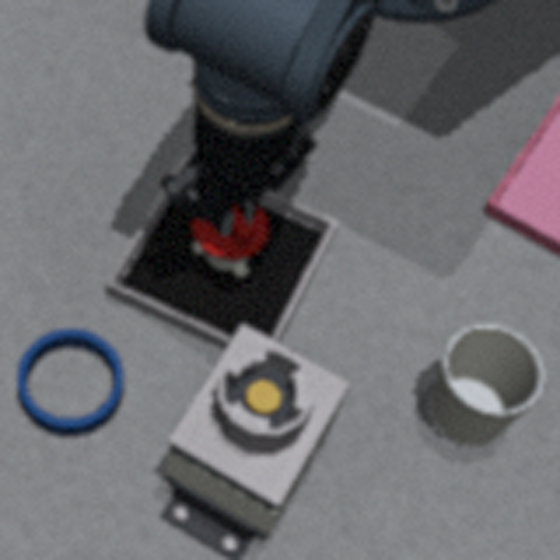

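The cap is above the middle of the dark-floored tray at about (230,240) in the crop, and it is upright. Now I'll lower it gently until it touches.

Call:
{"method": "jog_arm", "body": {
  "moves": [
    [[0, 0, 0, 0, 0, -0.5, 1], [0, 0, 0, 0, 0, -0.5, 1], [0, 0, 0, 0, 0, -0.3, 1], [0, 0, 0, 0, 0, -0.1, 1]]
  ]
}}

```text
time: 12.98
tool_pos: [0.446, 0.0425, 0.0539]
tcp_rot: [-0.495, 0.869, 0.005, -0.001]
ft_force: [-0.8, -0.2, 0.1]
width: 0.0114
```

Call:
{"method": "jog_arm", "body": {
  "moves": [
    [[0, 0, 0, 0, 0, -0.15, 1], [0, 0, 0, 0, 0, -0.1, 1], [0, 0, 0, 0, 0, -0.1, 1]]
  ]
}}

```text
time: 13.35
tool_pos: [0.4461, 0.0424, 0.0502]
tcp_rot: [-0.495, 0.869, 0.005, -0.0]
ft_force: [-0.0, 0.7, -0.8]
width: 0.011
```

Call:
{"method": "jog_arm", "body": {
  "moves": [
    [[0, 0, 0, 0, 0, -0.08, 1], [0, 0, 0, 0, 0, -0.08, 1]]
  ]
}}

```text
time: 13.6
tool_pos: [0.4461, 0.0425, 0.049]
tcp_rot: [-0.495, 0.869, 0.005, -0.0]
ft_force: [-5.3, 0.7, 20.7]
width: 0.0115
```

Contact is at z 0.049, as predicted. I'll relax the press and then open slowly.

Call:
{"method": "jog_arm", "body": {
  "moves": [
    [[0, 0, 0, 0, 0, 0.02, 1], [0, 0, 0, 0, 0, 0, 1]]
  ],
  "newtons": 20
}}

```text
time: 13.85
tool_pos: [0.4462, 0.0426, 0.0494]
tcp_rot: [-0.495, 0.869, 0.005, -0.0]
ft_force: [-0.2, -0.6, -0.4]
width: 0.011
```

Call:
{"method": "jog_arm", "body": {
  "moves": [
    [[0, 0, 0, 0, 0, 0, 0.65], [0, 0, 0, 0, 0, 0, 0.5], [0, 0, 0, 0, 0, 0, 0.4], [0, 0, 0, 0, 0, 0, 0.4], [0, 0, 0, 0, 0, 0.2, 0.4], [0, 0, 0, 0, 0, 0.5, 0.4], [0, 0, 0, 0, 0, 1.0, 0.4], [0, 0, 0, 0, 0, 2.0, 0.4], [0, 0, 0, 0, 0, 3.0, 0.4], [0, 0, 0, 0, 0, 4.0, 0.4], [0, 0, 0, 0, 0, 4.0, 0.4], [0, 0, 0, 0, 0, 3.0, 0.4], [0, 0, 0, 0, 0, 1.0, 0.4], [0, 0, 0, 0, 0, 0, 0.4]]
  ]
}}

```text
time: 15.6
tool_pos: [0.4449, 0.0426, 0.2463]
tcp_rot: [-0.495, 0.869, 0.004, 0.001]
ft_force: [0.3, 0.2, 0.1]
width: 0.0256
```

Call:
{"method": "jog_arm", "body": {
  "moves": [
    [[0, 0, 0, 0, -2, 0.5, 0.4], [0, 0, 0, 0, -4, 0.5, 0.4], [0, 0, 0, 0, -5, 0, 0.4], [0, 0, 0, 0, -5, 0, 0.4], [0, 0, 0, 0, -5, 0, 0.4], [0, 0, 0, 0, -3, 0, 0.4], [0, 0, 0, 0, -1, 0, 0.4], [0, 0, 0, 0, 0, 0, 0.4]]
  ]
}}

```text
time: 16.6
tool_pos: [0.46, -0.1555, 0.2434]
tcp_rot: [-0.457, 0.889, -0.019, -0.033]
ft_force: [-0.9, 0.8, -0.0]
width: 0.0253
```

Run:
```python
from m import *
st()
a=snap('top'); s=snap('scene')
cv2.imwrite('pics/c5.png',np.hstack([cv2.resize(q,(400,400),interpolation=cv2.INTER_CUBIC) for q in(a['frame'][130:250,200:320],s['frame'][150:310,290:450])]))
for q in(a,s):
    c=largest(red(q)); e=cv2.fitEllipse(c); print(np.round(e[0],1),ray(q,*e[0],.046).round(4))
```

```text
{'time': 16.6, 'qpos': [-0.381, 0.231, 1.786, -0.082, 1.141, -2.867], 'joint_vel': [0.005, 0.001, 0.008, 0.002, -0.003, -0.001], 'effort': [-0.712, -42.565, -29.109, -0.328, 0.015, 0.0], 'tool_pos': [0.46, -0.155, 0.243], 'tcp_rot': [-0.457, 0.889, -0.019, -0.033], 'ft_force': [-0.853, 0.758, -0.036], 'ft_torque': [0.058, 0.007, 0.042], 'width': 0.025}
[297. 218.] [0.4447 0.0429 0.046 ]
[354.7 217.1] [0.446 0.042 0.046]
```

View pics/c5.png

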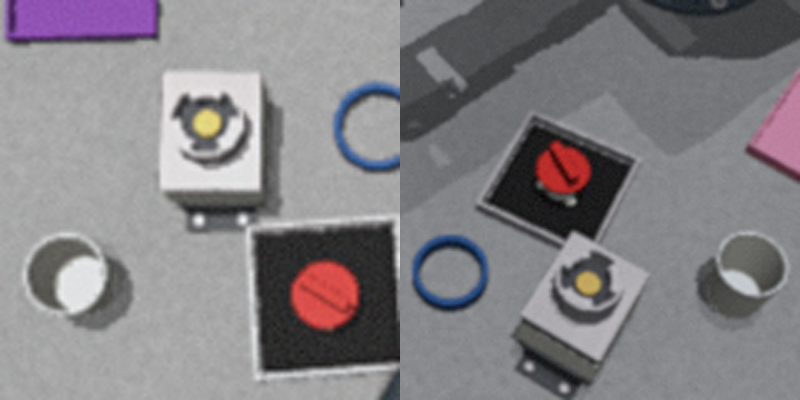

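The cap stands upright, handle up, in the middle of the tray, and nothing else has moved. Joint 6 sits close to its range end, so I'll turn it back a little before handing in.

Call:
{"method": "jog_arm", "body": {
  "moves": [
    [[0, 0, -0.15, 0, 0, 0.3, 0.4], [0, 0, -0.15, 0, 0, 0, 0.4], [0, 0, 0, 0, 0, 0, 0.4], [0, 0, 0, 0, 0, 0, 0.4]]
  ]
}}

```text
time: 17.2
tool_pos: [0.4599, -0.1528, 0.2473]
tcp_rot: [-0.319, 0.947, -0.014, -0.035]
ft_force: [0.4, 0.0, -0.0]
width: 0.0259
```

Run:
```python
from h import *
st(); print(robot.hand_in())
```

```text
{'time': 17.2, 'qpos': [-0.381, 0.234, 1.771, -0.072, 1.172, -2.572], 'joint_vel': [0.001, -0.002, 0.004, 0.001, 0.001, -0.0], 'effort': [-0.04, -43.427, -29.051, -0.193, 0.131, 0.108], 'tool_pos': [0.46, -0.153, 0.247], 'tcp_rot': [-0.319, 0.947, -0.014, -0.035], 'ft_force': [0.378, 0.0, -0.049], 'ft_torque': [-0.03, -0.03, 0.004], 'width': 0.026}
the job is handed in; nothing more can be done
None
```

The red cap is off the grey tin and standing handle up near the middle of the steel tray. I handed the job in at 17.2 s of the 51 s allowed; hand-in gave no verdict.

- **Removal:** I gripped the bar and pressed about 5.4 mm, to the seat. I then turned it about 60° anticlockwise while holding it down, and it lifted off freely.
- **Last check:** The final pictures from both cameras put the cap at about (0.445, 0.042), upright. The collar is empty, and the cup and tape look unmoved. The green tin, the sanding block and most of the look-alike trays were outside these crops, but the arm went nowhere near them.

These readings were not ideal:
- **Press force:** The force touched about 18.5 N (about 20 N with side load) when the cap first met the seat, below the 32 N limit. I relaxed it straight away. While turning I read about 8 to 10 N rather than the suggested 13 N, but the cap did not jam.
- **Set-down:** The cap's last sub-millimetre onto the tray read 20.7 N for a moment, firmer than I intended. I relaxed it before letting go.
- **Joint 6:** It came to -2.867, just inside its -2.87 limit, while I moved the arm away. I turned it back to -2.57 before handing in.

Forces were read only at the end of each move, so a brief higher peak in between can't be ruled out.

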